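# Change the flux pen in the click-in holder

## Robot

A 7-joint arm with a two-finger parallel gripper is mounted at the origin on the work surface. World frame = base frame: x ahead of the robot, y to its left, z up, the work surface at z = 0. Lengths are in m, angles in rad, forces in N, time in s.
With the tool pointing down it reaches from about 0.425 to 0.925 m from the base axis. Payload 6.8 kg.
Tool frame: the origin (TCP) lies at the very end of the fingers, on their centre line; the grasp point (between the pads) lies 19 mm behind it (grip_point_offset is the distance from the TCP to the grasp point, in m); z points along the fingers, y is the line along which they close (so a half turn about z gives the same grasp; the last joint's range is limited). The gripper opens to 85 mm and grips with 20 to 120 N. Pads are 22 mm wide; open, the fingers measure 114 mm over their backs; the gripper's body (76 mm by 85 mm) begins 54 mm behind the grasp point. The pads swing forward as they close: fully open they stand 13 mm farther back than shut.
Start: joints at [-1.282, 0.477, 0.022, 1.555, -0.011, 1.109, -0.083], TCP at [0.261, 0.623, 0.231] pointing down, gripper open.
Joint ranges: [-2.96, 2.96], [-0.34, 2.1], [-1.41, 1.46], [0.24, 2.44], [-1.37, 4.51], [0.17, 1.92], [-2.96, 2.96]. Speed limits (rad/s): [2.39, 2.39, 3.14, 3.14, 3.14, 3.14, 3.14].

## Interface

Orientations are given as a unit quaternion [w, x, y, z].
In Python, from station import * gives the robot as it stands.
- The arm moves only by the tool carry_out, never from a script. Its argument "rows" is text: rows parted by semicolons, each of 4 numbers parted by spaces: the shift along the world's x, y, z in mm, then the turn about the world's z in degrees. In form: dx dy dz yaw; .... A call has 1 to 10 rows; each row shifts and turns the commanded pose from where the row before left it; what a row does not reach is not made up. A row lasts 1/8 s, in which the tool goes at most 62.5 mm and 10.7 degrees, less where a joint would pass 70% of its speed; a pose out of reach is approached as far as the arm can. A call is refused whole if a number of a shift passes 62.5 or a number of a turn 10.7, either way. A call with a gripper value outside its range is refused whole. "claw" is the finger opening in mm, from 0 to 85.4, set as the call begins (left out, the last holds). The fingers move at their own pace and stop on an object; "force" is the grip in N (left out, the last holds). Time passes only in rows, so rows that do not move let the fingers close. It gives the time, the measured TCP pose, the force, the opening and the grip force at its end, in the units of the state.
- get_obs(): the state, without advancing time (a new reading comes with each control period).
- read_camera(name): name is "scene" or "top" or "wrist"; returns a dict with "img" (400x640x3 uint8, blue, green, red), "fov_y" (degrees; the focal length in pixels is half the picture's height over the tangent of half this angle, whatever the lens; pixels are square), "cx", "cy" (the principal point, pixels), "distortion" ([k1, k2, p1, p2, k3] as OpenCV has them; the pictures are not rectified), "world_to_cam" (4x4, takes a point from world to camera coordinates). Camera axes: x right, y up, looking along -z (the intrinsics and any distortion apply to the point x, -y, -z); pixel columns grow to the right and rows downward; lengths in m; the calibration is good to about 2 mm. A picture is of the moment at which its call begins. There is no depth.
- hand_in(): hands the job in; it is judged then, once.
Trained networks look in the newest picture that a camera, given by its name, has taken for a name from the list of things; names that differ only in an ending like _2 or _b are one class to them, and where a whole thing is asked for, a point or a joint stands for the part that bears it (a point fixed in the world has none). Each returns a list of dicts, best first, with "confidence" (0 to 1); they miss things now and then, are a little off and sometimes report something else, mostly with a low value. They report only what shows in the picture. A call takes as long as a camera call. They do not tell look-alikes from the thing itself.
- recognise(camera, thing): "centre" ([column, row] in pixels, amid what is visible of it).
- outline_of(camera, thing): "pixels" (400x640 bool, what is visible of it) and "centre" ([column, row] in pixels, amid what is visible of it).
- place_of(camera, thing): "centre" ([column, row] in pixels: a listed point, or the origin of a listed thing).
The state is a dict: "t": time; "q": joint angles; "joint_vel": joint speeds; "joint_torque": joint torques, N m; "eef_pos": TCP position; "tool_rot": TCP orientation; "contact_force": force on the tool from outside, world axes, zero at the start; "torque": the same for the moment, N m; "gripper_width": opening from 0.0 (shut) to 1.0 (fully open); "grasp_force": force on a finger pad.
Only numpy, scipy, OpenCV 4.12 (cv2) and the standard library are available. Lean on these libraries where they do the work, as an engineer would, in place of code of your own. Each camera call takes 0.05 s, during which the arm holds its last target. There are 200 camera calls.

## Task

The flux pen standing in the metal click-in holder is used up: pull it out of the holder and park it, upright and all the way down, in the one empty hole of the plywood rack. Then take the new flux pen, the tall one already standing in the rack, and push it fully home in the holder until it clicks and stands on the holder's floor. Keep both pens from tipping over, and leave the two short screw vials, the cutters and the screwdriver alone.

Things in the scene. Friction and masses are not known exactly. Their poses are not given: they have to be found in the camera images.
- pen_used: used flux pen, at the start in the holder: upright round pen 130 mm tall; white barrel 18 mm in diameter, grey fixed cap 20 mm in diameter from 84 to 130 mm above the foot (grip it there; it does not come off). Foot tapers to 11 mm over the last 5 mm; a groove 2 mm deep runs round the barrel 18 to 26 mm above the foot. 35 g. Origin: centre of the foot's underside, z up along the pen
- pen_new: the new flux pen, same shape and size as the used one, at the start in one of the rack's holes, with about 88 mm of it standing out (the tall one in the rack). Origin: centre of the foot's underside, z up along the pen
- hole_free: the rack module whose hole is empty: fixed plywood block 60 mm (its x) by 46 mm (its y, along the row) by 50 mm high with one upright blind hole in its middle, 21 mm in diameter, 42 mm deep, 2 mm bevel at the mouth. Origin: centre of its underside, on the hole's axis (6 mm above the table); hole floor 8 mm and mouth 50 mm above it
- rack: the fixed plywood rack tray, 74 mm (x) by 198 mm (y) and 6 mm thick, on which four such modules stand in a row along its y at -69, -23, 23 and 69 mm; two hold screw vials, one the new pen, one is empty. Origin: centre of the tray's underside
- holder: fixed click-in holder: steel plate 100 x 100 x 10 mm with a 44 x 44 mm aluminium block, top 52 mm above the origin; upright hole 20 mm in diameter, 2 mm bevel, floor 10 mm above the origin. Two sprung balls at 32 mm click into a pen's groove when the foot is on the floor; about 10 N pulls a pen out or pushes it in. Origin: underside centre, on the hole's axis
- vial_a: a short screw vial standing in a rack hole (leave alone): clear tube 18 mm in diameter, black cap 20 mm in diameter, 78 mm tall. Origin: centre of its underside
- vial_b: the other short screw vial, same shape, in another rack hole (leave alone). Origin: centre of its underside
- cutters: a small pair of side cutters lying flat on the mat, about 125 mm long and 12 mm thick (leave alone). Origin: under the pivot
- screwdriver: a screwdriver lying flat on the mat, 190 mm long (leave alone). Origin: under its middle, x along it
Things that resemble listed ones, but are neither listed nor needed, are in the scene too. Leave any green, purple or red look-alike of the pen_new alone.

How it is judged:
By the outcome, as a careful person would: the job done as asked, in the order asked, and still so for the second after the job is handed in, with the robot touching nothing.
It also fails if it takes over 69 s, if anything falls off the work surface, if the arm or the gripper's body presses on something with over 40 N, if the wrist force passes 120 N, or if a joint passes its speed limit or range.

## Working session

There is one attempt and no reset: what is moved stays moved. The work goes in short steps, Python scripts to look and compute and a tool call to move; the robot and the scene stay as the last step left them, time stands still between calls to the robot, and variables do not carry over. Pictures are saved under pics/ and viewed, at most 10 in all, crops included, and the job is handed in when it is done.

Besides the shell and the picture viewer there is one more tool, called after "Request:" as name(argument=value, ...) on one line, values as JSON. carry_out: Moves the arm, as the interface text tells. Its arguments: {"type":"object","properties":{"rows":{"type":"string"},"claw":{"type":"number"},"force":{"type":"number"}},"required":["rows"]}

```bash
mkdir -p pics; ls; cat > h.py <<'E'
from station import *
import numpy as np, cv2
def cam(n):
    c=read_camera(n); im=c["img"]; f=im.shape[0]/2/np.tan(np.radians(c["fov_y"])/2)
    c["K"]=np.array([[f,0,c["cx"]],[0,f,c["cy"]],[0,0,1]]); c["D"]=np.array(c["distortion"],float); c["T"]=np.array(c["world_to_cam"]); return c
def ray(c,px):
    u=cv2.undistortPoints(np.array([[px]],float),c["K"],c["D"])[0,0]
    R=c["T"][:3,:3]; d=R.T@np.array([u[0],-u[1],-1]); o=-R.T@c["T"][:3,3]; return o,d/np.linalg.norm(d)
def at_z(c,px,z):
    o,d=ray(c,px); return o+d*(z-o[2])/d[2]
def proj(c,P):
    p=np.atleast_2d(P)@c["T"][:3,:3].T+c["T"][:3,3]; p=p*[1,-1,-1]
    return cv2.projectPoints(p,np.zeros(3),np.zeros(3),c["K"],c["D"])[0][:,0]
def tri(obs):
    A=np.zeros((3,3));b=np.zeros(3)
    for c,px in obs:
        o,d=ray(c,px);M=np.eye(3)-np.outer(d,d);A+=M;b+=M@o
    return np.linalg.solve(A,b)
E
python3 - <<'E'
from h import *
np.set_printoptions(precision=3,suppress=True)
C={}
for n in("scene","top"):
    C[n]=cam(n); cv2.imwrite(f"pics/{n}0.png",C[n]["img"])
    print(n,C[n]["fov_y"],C[n]["D"])
    for t in("pen_used","pen_new","hole_free","rack","holder","vial_a"):
        print(n,t,[(np.round(r["centre"]).tolist(),round(r["confidence"],2)) for r in place_of(n,t)][:6])
print(get_obs())
E
```

```text
pics
scene 50.110087679059255 [-0.038  0.     0.     0.     0.   ]
scene pen_used [([230.0, 147.0], 0.8)]
scene pen_new [([454.0, 294.0], 0.96), ([419.0, 333.0], 0.82), ([460.0, 257.0], 0.8), ([406.0, 263.0], 0.6), ([428.0, 232.0], 0.58), ([366.0, 251.0], 0.52)]
scene hole_free [([382.0, 254.0], 0.75)]
scene rack [([367.0, 251.0], 0.61), ([409.0, 264.0], 0.23)]
scene holder [([230.0, 149.0], 0.91)]
scene vial_a [([358.0, 241.0], 0.63), ([334.0, 223.0], 0.63)]
top 45.09965349538188 [-0.125  0.     0.     0.     0.   ]
top pen_used [([437.0, 179.0], 0.57)]
top pen_new [([206.0, 220.0], 0.79), ([225.0, 246.0], 0.7), ([206.0, 185.0], 0.63), ([254.0, 247.0], 0.61), ([242.0, 206.0], 0.49)]
top hole_free [([263.0, 204.0], 0.79)]
top rack []
top holder [([435.0, 181.0], 0.67), ([365.0, 108.0], 0.27)]
top vial_a [([286.0, 197.0], 0.51), ([303.0, 189.0], 0.4)]
{'t': 0.7, 'q': array([-1.282,  0.477,  0.022,  1.555, -0.012,  1.109, -0.083]), 'joint_vel': array([-0.001,  0.   ,  0.001,  0.002,  0.001, -0.   , -0.   ]), 'joint_torque': array([ -0.001, -59.615,   1.605, -28.151,   0.012,   0.001,  -0.   ]), 'eef_pos': array([0.261, 0.623, 0.231]), 'tool_rot': array([-0.   ,  0.197,  0.98 ,  0.   ]), 'contact_force': array([-0.118, -0.481,  0.129]), 'torque': array([0.006, 0.031, 0.008]), 'grasp_force': 0.0, 'gripper_width': 0.9974353047870645}
```

View pics/scene0.png

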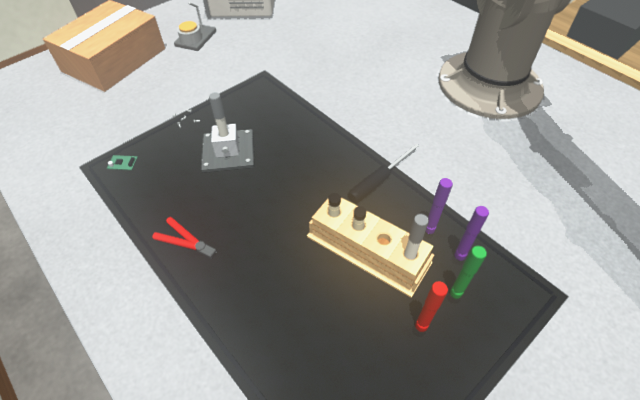

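View pics/top0.png

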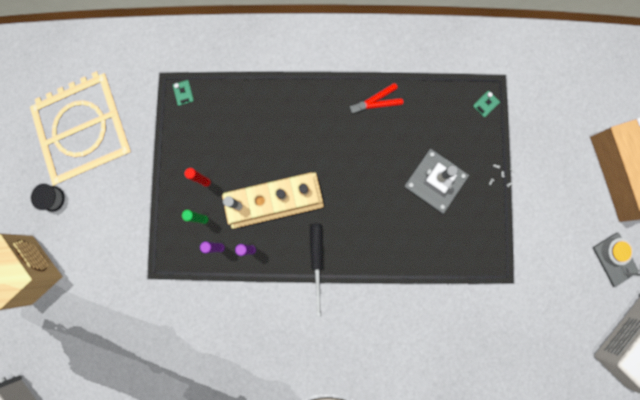

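The scene view shows the used pen with its grey cap in the holder at (217,97). In the rack are vials at (334,205) and (359,217), the empty hole at (384,239) and a grey-capped pen at (418,228).

Candidates for pen_new in the scene view are the grey one in the rack (418,228), purple (443,190) and (480,215), green (476,258) and red (438,290). Only the grey one stands in the rack and has the grey cap, so it is pen_new. I'll confirm that in a crop with the fitted models drawn in.

```bash
python3 - <<'E'
from h import *
np.set_printoptions(precision=4,suppress=True)
s=cam("scene");t=cam("top")
print("cam pos",ray(s,(320,200))[0],ray(t,(320,200))[0])
def P(c,n,name,k=0): return place_of(n,name)[k]["centre"]
hs,ht=P(s,"scene","holder"),P(t,"top","holder")
print("holder tri",tri([(s,hs),(t,ht)]),at_z(s,hs,0),at_z(t,ht,0))
fs,ft=P(s,"scene","hole_free"),P(t,"top","hole_free")
print("hole tri",tri([(s,fs),(t,ft)]),at_z(s,fs,.006),at_z(t,ft,.006))
# visible hole mouth, cap tops by eye
print("mouth",at_z(s,(384,239),.056),at_z(t,(260,200.5),.056))
ou=outline_of("scene","pen_used");on=outline_of("scene","pen_new")
for n,c in(("scene",s),("top",t)):
  for th in("pen_used","pen_new"):
    for r in outline_of(n,th):
        ys,xs=np.nonzero(r["pixels"])
        print(n,th,np.round(r["centre"],1),round(r["confidence"],2),xs.min(),xs.max(),ys.min(),ys.max())
a=cv2.resize(s["img"][70:170,170:290],None,fx=3.3,fy=3.3,interpolation=2)
b=cv2.resize(s["img"][170:300,290:446],None,fx=2.54,fy=2.54,interpolation=2)
c=cv2.resize(t["img"][140:215,400:480],None,fx=4.9,fy=4.9,interpolation=2)[:270,:396]
d=cv2.resize(t["img"][160:235,215:325],None,fx=3.6,fy=3.6,interpolation=2)
def fit(x):
    o=np.zeros((300 if x is c or x is d else 300,400,3),np.uint8); x=x[:300,:400]; o[:x.shape[0],:x.shape[1]]=x; return o
b=cv2.resize(s["img"][170:300,290:446],(360,300),interpolation=2)
a=cv2.resize(s["img"][70:170,170:290],(360,300),interpolation=2)
c=cv2.resize(t["img"][140:215,400:480],(320,300),interpolation=2)
d=cv2.resize(t["img"][160:235,215:315],(400,300),interpolation=2)
cv2.imwrite("pics/crops.png",np.vstack([np.hstack([fit(a),fit(b)]),np.hstack([fit(c),fit(d)])]))
E
```

```text
cam pos [0.8237 0.3444 0.615 ] [0.4199 0.001  1.0148]
holder tri [ 0.5668 -0.2203  0.0086] [ 0.5636 -0.2288  0.    ] [ 0.5675 -0.2217  0.    ]
hole tri [ 0.5155  0.1402 -0.0008] [0.5197 0.1416 0.006 ] [0.5141 0.1402 0.006 ]
mouth [0.5164 0.1441 0.056 ] [0.5164 0.1406 0.056 ]
scene pen_used [222.4 113. ] 0.79 209 228 92 136
scene pen_used [229.2 151. ] 0.19 202 253 124 171
scene pen_new [469.2 232. ] 0.91 455 488 206 260
scene pen_new [417.1 234.3] 0.88 404 428 214 260
scene pen_new [431.9 309.1] 0.75 417 447 283 331
scene pen_new [467.7 267.4] 0.65 450 485 246 297
scene pen_new [223.8 111. ] 0.56 210 228 93 136
top pen_used [447.9 174.3] 0.6 438 456 166 181
top pen_new [194.5 216.4] 0.73 182 207 211 222
top pen_new [242.9 248.9] 0.67 236 255 244 254
top pen_new [232.5 201.2] 0.6 223 242 196 210
top pen_new [196.8 179.2] 0.56 185 209 168 185
top pen_new [212.5 246.7] 0.49 201 223 243 252
```

View pics/crops.png

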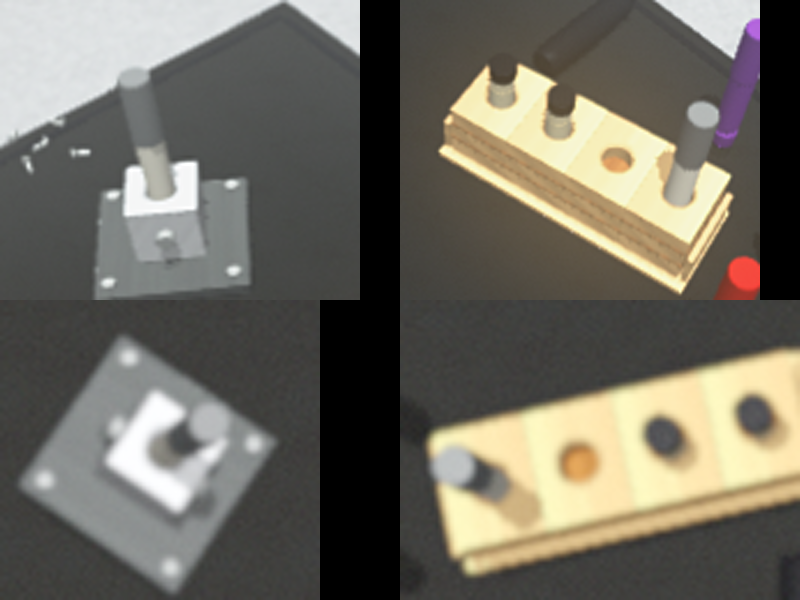

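The crop confirms it: the grey-capped tall pen in the rack's end hole is pen_new, and the orange-looking hole next to it is the empty one. Next I'll work out the poses and the rack's direction.

```bash
python3 - <<'E'
from h import *
np.set_printoptions(precision=4,suppress=True)
s=cam("scene");t=cam("top");cw=cam("wrist");cv2.imwrite("pics/w0.png",cw["img"])
for n,a,b,z in(("used top",(215.3,96),(452,170),.14),("new top",(421.3,220.7),(228.75,201.75),.144),
  ("mouth",(290+217/2.308,170+159/2.308),(215+178/4,160+163/4),.056)):
    print(n,tri([(s,a),(t,b)]),at_z(s,a,z),at_z(t,b,z))
for n,a in(("va",(215+265/4,160+135/4)),("vb",(215+355/4,160+115/4))): print(n,at_z(t,a,.092))
# holder plate corners crop c /4
for a in((122,36),(276,140),(175,292),(20,185)): print("plate",at_z(t,(400+a[0]/4,140+a[1]/4),.01))
for n,a in(("red",(190,173)),("green",(187,215)),("p1",(205,247)),("p2",(240,249.5))): print(n,at_z(t,a,.13))
# wrist cam in tool frame
from scipy.spatial.transform import Rotation as R
o=get_obs();q=o["tool_rot"];Rt=R.from_quat([q[1],q[2],q[3],q[0]]).as_matrix()
p,d=ray(cw,(320,200));print("wristcam in tool",Rt.T@(p-o["eef_pos"]),Rt.T@d,cw["fov_y"])
E
```

```text
used top [ 0.5666 -0.2237  0.1397] [ 0.5655 -0.2214  0.14  ] [ 0.5683 -0.225   0.14  ]
new top [0.5044 0.1871 0.14  ] [0.5064 0.1893 0.144 ] [0.5046 0.1854 0.144 ]
mouth [0.5156 0.1426 0.0539] [0.5162 0.144  0.056 ] [0.5159 0.1416 0.056 ]
va [0.5264 0.0944 0.092 ]
vb [0.5366 0.051  0.092 ]
plate [ 0.6352 -0.2134  0.01  ]
plate [ 0.58   -0.2951  0.01  ]
plate [ 0.4987 -0.2391  0.01  ]
plate [ 0.5545 -0.1577  0.01  ]
red [0.5595 0.2645 0.13  ]
green [0.4801 0.2666 0.13  ]
p1 [0.4214 0.2301 0.13  ]
p2 [0.418  0.1645 0.13  ]
wristcam in tool [ 0.0664  0.0001 -0.1426] [-0.2666  0.0207  0.9636] 69.44600855552007
```

Request:
carry_out(rows="30 -48 1 -5.4;30 -48 1 -5.4;30 -48 1 -5.4;30 -48 1 -5.4;30 -48 1 -5.4;25 -48 1 -5.4;25 -48 1 -5.4;25 -48 1 -5.4;20 -48 1 -5.4;10 -48 0 -5.4", claw=60)

```text
t: 2.7
eef_pos: [0.5169, 0.1408, 0.2407]
tool_rot: [0.0, 0.622, 0.783, 0.0]
contact_force: [0.3, 0.3, -0.0]
gripper_width: 0.705
grasp_force: 0.0
```

```bash
python3 - <<'E'
from h import *
np.set_printoptions(precision=4,suppress=True)
c=cam("wrist");cv2.imwrite("pics/w1.png",c["img"])
o=get_obs();print(o["eef_pos"],o["tool_rot"],o["gripper_width"])
for n,p in(("mouth",[.5158,.1425,.056]),("newtop",[.505,.1871,.144])): print(n,proj(c,p))
for th in("pen_new","hole_free","vial_a"): print(th,[(np.round(r["centre"]).tolist(),round(r["confidence"],2)) for r in recognise("wrist",th)][:4])
E
```

```text
[0.5178 0.1328 0.2408] [ 0.0016  0.627   0.779  -0.0008] 0.7020478743862916
mouth [[312.7421 178.7504]]
newtop [[311.8859 144.5587]]
pen_new [([306.0, 44.0], 0.87), ([314.0, 139.0], 0.81), ([220.0, 145.0], 0.81), ([390.0, 72.0], 0.8)]
hole_free [([315.0, 177.0], 0.79)]
vial_a [([319.0, 259.0], 0.92)]
```

View pics/w1.png

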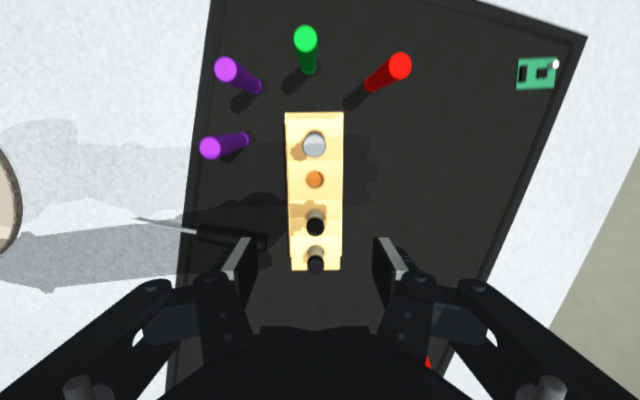

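The wrist view shows the hole at (314,180) and the new pen's cap at (314,146), both within about 1 mm of the prediction, with the rack row aligned to the tool. Next I move to the holder.

Request:
carry_out(rows="6 -30 0 0;6 -45 0 0;6 -50 0 0;6 -50 0 0;6 -50 0 0;6 -50 0 0;6 -45 0 0;6 -30 0 0;3 -17 0 0;0 0 0 0")

```text
t: 4.15
eef_pos: [0.5673, -0.2241, 0.2401]
tool_rot: [-0.0, 0.621, 0.784, -0.0]
contact_force: [-0.7, 0.7, -0.1]
gripper_width: 0.706
grasp_force: 0.0
```

Request:
carry_out(rows="0 0 0 0;0 0 0 0")

```text
t: 4.4
eef_pos: [0.5671, -0.2226, 0.2402]
tool_rot: [-0.0, 0.62, 0.785, 0.0]
contact_force: [-0.8, -0.1, 0.5]
gripper_width: 0.699
grasp_force: 0.0
```

```bash
python3 - <<'E'
from h import *
np.set_printoptions(precision=4,suppress=True)
c=cam("wrist");cv2.imwrite("pics/w2.png",c["img"])
o=get_obs();print(o["t"],o["eef_pos"],o["tool_rot"],o["contact_force"])
print(proj(c,[[.567,-.2245,.14],[.567,-.2245,.052],[.567,-.2245,.107]]))
for th in("pen_used",):
  for r in outline_of("wrist",th):
    ys,xs=np.nonzero(r["pixels"]);print(th,r["centre"],r["confidence"],xs.min(),xs.max(),ys.min(),ys.max())
im=c["img"][100:300,200:440]; cv2.imwrite("pics/w2c.png",cv2.resize(im,(720,600),interpolation=2))
E
```

```text
4.45 [ 0.5671 -0.223   0.2403] [-0.0002  0.6199  0.7847  0.0003] [ 0.294  -0.0726  0.5834]
[[312.7023 201.758 ]
 [313.0102 181.3609]
 [312.8393 192.6796]]
pen_used [314.3, 195.2] 0.88 303 325 173 211
```

View pics/w2c.png

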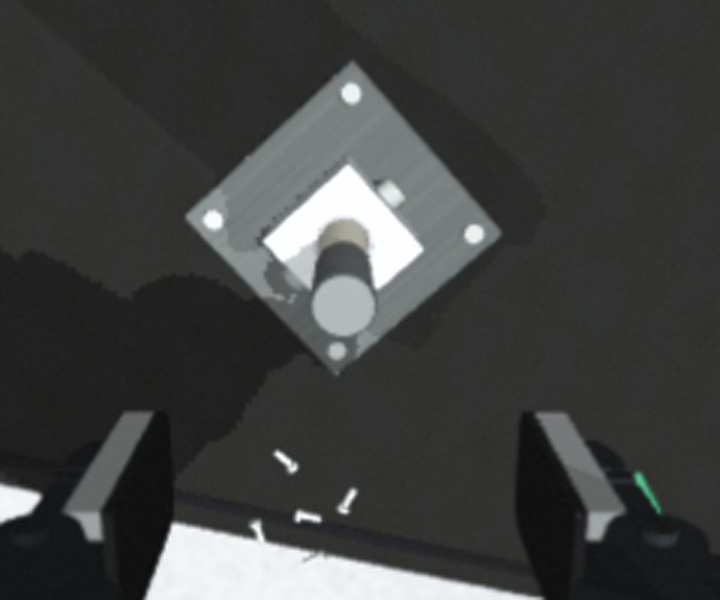

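The cap top sits at (314.7, 202), midway between the fingers and about 2 px from the prediction. That makes it centred sideways, with a 1.5 mm correction in y. I'll descend and grip.

Request:
carry_out(rows="0 -1.5 -15 0;0 0 -22 0;0 0 -22 0;0 0 -22 0;0 0 -22 0;0 0 -18 0;0 0 -12 0;0 0 -9 0;0 0 0 0;0 0 0 0")

```text
t: 5.75
eef_pos: [0.5673, -0.2261, 0.0989]
tool_rot: [0.0, 0.621, 0.784, 0.0]
contact_force: [-0.1, -0.4, -0.2]
gripper_width: 0.705
grasp_force: 0.0
```

Request:
carry_out(rows="0 0 0 0;0 0 0 0;0 0 0 0;0 0 0 0;0 0 0 0;0 0 0 0;0 0 0 0;0 0 0 0", claw=10, force=60)

```text
t: 6.75
eef_pos: [0.5673, -0.2261, 0.0988]
tool_rot: [0.0, 0.621, 0.784, 0.0]
contact_force: [-0.7, 0.2, 5.2]
gripper_width: 0.213
grasp_force: 58.6
```

Request:
carry_out(rows="0 0 3 0;0 0 4 0;0 0 6 0;0 0 8 0;0 0 10 0;0 0 12 0;0 0 15 0;0 0 15 0;0 0 0 0;0 0 0 0")

```text
t: 8.0
eef_pos: [0.5666, -0.2257, 0.1711]
tool_rot: [-0.0, 0.621, 0.784, 0.0]
contact_force: [0.3, 0.7, -0.0]
gripper_width: 0.212
grasp_force: 60.2
```

```bash
python3 - <<'E'
from h import *
np.set_printoptions(precision=4,suppress=True)
o=get_obs();print(o["t"],o["eef_pos"],o["contact_force"],o["gripper_width"],o["grasp_force"])
s=cam("scene");t=cam("top");w=cam("wrist")
a=cv2.resize(s["img"][30:180,130:330],(400,300),interpolation=2)
b=cv2.resize(w["img"][100:400,120:520],(400,300))
c=cv2.resize(t["img"][100:250,360:560],(400,300),interpolation=2)
cv2.imwrite("pics/p3.png",np.vstack([np.hstack([a,b]),np.hstack([c,c*0])]))
E
```

```text
8.0 [ 0.5666 -0.2257  0.1711] [ 0.269   0.6634 -0.0453] 0.21225692611872146 60.20829677581787
```

View pics/p3.png

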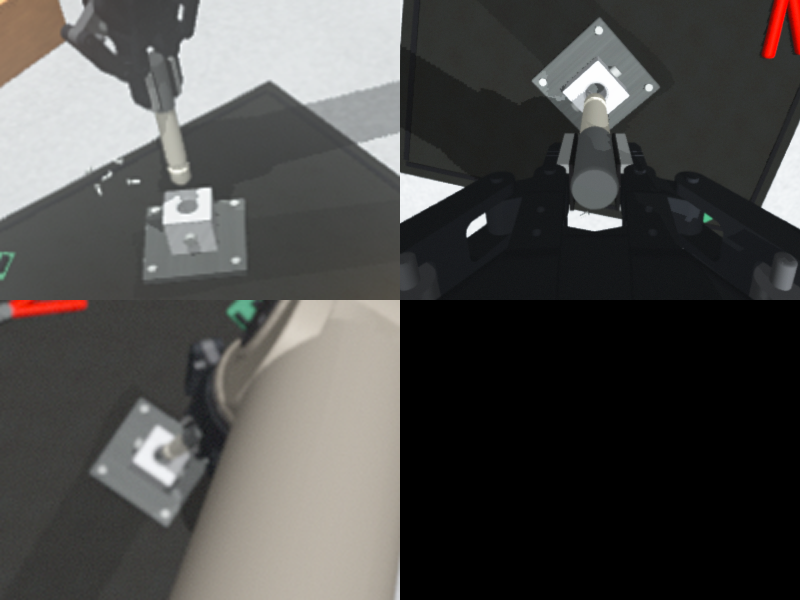

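Pen in the gripper: it is out of the holder, straight, with its groove visible and the hole empty. I'll lift it and carry it to just above the free hole.

Request:
carry_out(rows="0 0 30 0;0 0 35 0;-5 25 0 0;-6 40 0 0;-6 50 0 0;-6 50 0 0;-6 50 0 0;-6 50 0 0;-6 45 0 0;-6 35 0 0")

```text
t: 9.4
eef_pos: [0.5192, 0.1212, 0.2359]
tool_rot: [-0.0, 0.62, 0.785, -0.0]
contact_force: [0.7, -0.1, -0.5]
gripper_width: 0.209
grasp_force: 60.2
```

Request:
carry_out(rows="-4 21 0 0;0 0 0 0;0 0 -20 0;0 0 -20 0;0 0 -15 0;0 0 -10 0;0 0 0 0;0 0 0 0;0 0 0 0;0 0 0 0")

```text
t: 10.65
eef_pos: [0.5161, 0.1402, 0.1717]
tool_rot: [0.0, 0.621, 0.784, 0.0]
contact_force: [0.3, -0.0, -0.0]
gripper_width: 0.21
grasp_force: 60.2
```

```bash
python3 - <<'E'
from h import *
np.set_printoptions(precision=4,suppress=True)
o=get_obs();print(o["t"],o["eef_pos"],o["contact_force"],o["gripper_width"],o["grasp_force"])
s=cam("scene");w=cam("wrist")
p=o["eef_pos"]; ft=p[2]-.0888
print("w foot,mouth pred",proj(w,[[p[0],p[1],ft],[.5157,.1425,.056]]).round(1).tolist())
print("s foot,mouth pred",proj(s,[[p[0],p[1],ft],[.5157,.1425,.056]]).round(1).tolist())
for n in("wrist","scene"):
  for th in("hole_free","pen_used"): print(n,th,[(np.round(r["centre"],1).tolist(),round(r["confidence"],2)) for r in place_of(n,th)][:3])
a=cv2.resize(s["img"][160:285,310:460],(480,400),interpolation=2)
b=cv2.resize(w["img"][110:310,240:400],(320,400),interpolation=2)
cv2.imwrite("pics/p4.png",np.hstack([a,b]))
E
```

```text
10.65 [0.5161 0.1402 0.1717] [ 0.2996 -0.021  -0.0462] 0.20953569136085823 60.210639238357544
w foot,mouth pred [[313.4, 203.4], [313.6, 192.9]]
s foot,mouth pred [[384.3, 227.6], [383.5, 238.1]]
wrist hole_free [([317.4, 183.4], 0.8)]
wrist pen_used [([314.3, 203.6], 0.73)]
scene hole_free [([379.1, 252.2], 0.58)]
scene pen_used [([389.1, 227.3], 0.75)]
```

View pics/p4.png

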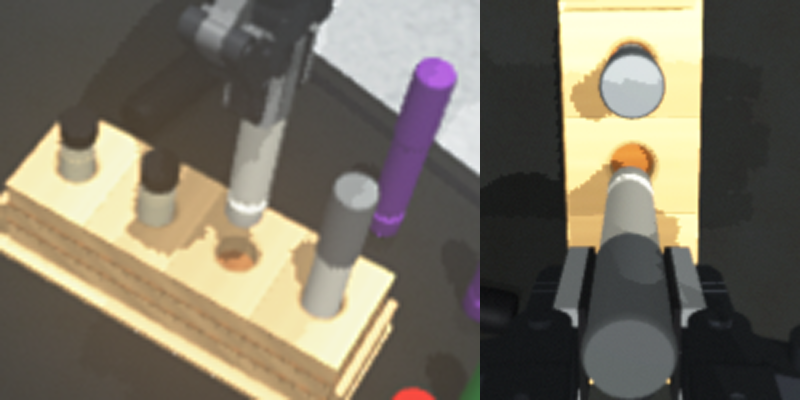

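The pen foot is right above the hole. In the wrist view the foot is at about (315.5,201) and the mouth at (316,192). The sideways match is good, and allowing for height the two are coaxial within about 1–2 mm. I'll lower it and watch the force.

Request:
carry_out(rows="0 0 -8 0;0 0 -8 0;0 0 -6 0;0 0 -5 0;0 0 -5 0;0 0 -5 0;0 0 -5 0;0 0 0 0")

```text
t: 11.95
eef_pos: [0.5158, 0.1401, 0.129]
tool_rot: [-0.0, 0.621, 0.784, -0.0]
contact_force: [-0.1, 0.3, -0.7]
gripper_width: 0.211
grasp_force: 60.2
```

Request:
carry_out(rows="0 0 -6 0;0 0 -6 0;0 0 -5 0;0 0 -4 0;0 0 -2 0;0 0 -1 0;0 0 0 0")

```text
t: 12.82
eef_pos: [0.5159, 0.1401, 0.1053]
tool_rot: [0.0, 0.621, 0.784, 0.0]
contact_force: [0.5, 0.6, -0.5]
gripper_width: 0.207
grasp_force: 60.2
```

Request:
carry_out(rows="0 0 -1 0;0 0 -1 0;0 0 0 0;0 0 0 0")

```text
t: 13.32
eef_pos: [0.5159, 0.1401, 0.1033]
tool_rot: [0.0, 0.621, 0.784, 0.0]
contact_force: [-0.2, -1.1, -0.0]
gripper_width: 0.208
grasp_force: 60.2
```

Request:
carry_out(rows="0 0 -1 0;0 0 -1 0;0 0 0 0;0 0 0 0")

```text
t: 13.82
eef_pos: [0.5164, 0.1401, 0.1026]
tool_rot: [-0.0, 0.621, 0.784, 0.001]
contact_force: [-1.5, -0.8, 13.5]
gripper_width: 0.207
grasp_force: 61.9
```

The pen touches the floor at TCP z 0.1026, as expected. I'll release it and shift one module (46 mm) along the row to the new pen.

Request:
carry_out(rows="0 0 1 0;0 0 0 0;0 0 0 0;0 0 0 0;0 0 0 0;0 0 8 0;0 0 15 0;0 0 20 0;0 0 18 0;0 0 0 0", claw=55)

```text
t: 15.08
eef_pos: [0.5171, 0.1405, 0.1654]
tool_rot: [0.001, 0.621, 0.784, 0.002]
contact_force: [0.3, 0.5, -0.4]
gripper_width: 0.647
grasp_force: 0.0
```

Request:
carry_out(rows="0 0 10 0;-2.5 10 5 0;-4 17.5 0 0;-4 17 0 0;0 0 0 0;0 0 0 0;0 0 0 0;0 0 0 0")

```text
t: 16.08
eef_pos: [0.5055, 0.184, 0.1783]
tool_rot: [0.0, 0.621, 0.784, -0.0]
contact_force: [0.6, 0.5, 0.0]
gripper_width: 0.646
grasp_force: 0.0
```

```bash
python3 - <<'E'
from h import *
np.set_printoptions(precision=4,suppress=True)
o=get_obs();print(o["t"],o["eef_pos"],o["contact_force"],o["gripper_width"],o["grasp_force"])
s=cam("scene");w=cam("wrist")
print("w newtop, usedtop pred",proj(w,[[.505,.1871,.144],[.5157,.1421,.144]]).round(1).tolist())
for th in("pen_new","pen_used"): print(th,[(np.round(r["centre"],1).tolist(),round(r["confidence"],2)) for r in recognise("wrist",th)][:4])
a=cv2.resize(s["img"][160:285,310:460],(480,400),interpolation=2)
b=cv2.resize(w["img"][140:340,240:400],(320,400),interpolation=2)
cv2.imwrite("pics/p5.png",np.hstack([a,b]))
E
```

```text
16.075 [0.5055 0.184  0.1783] [0.6268 0.549  0.0085] 0.6460988209559976 0.0
w newtop, usedtop pred [[313.5, 222.0], [313.6, 284.9]]
pen_new [([205.1, 204.8], 0.97), ([409.8, 121.2], 0.92), ([305.5, 86.7], 0.77), ([316.0, 207.6], 0.75)]
pen_used [([313.6, 270.2], 0.66)]
```

View pics/p5.png

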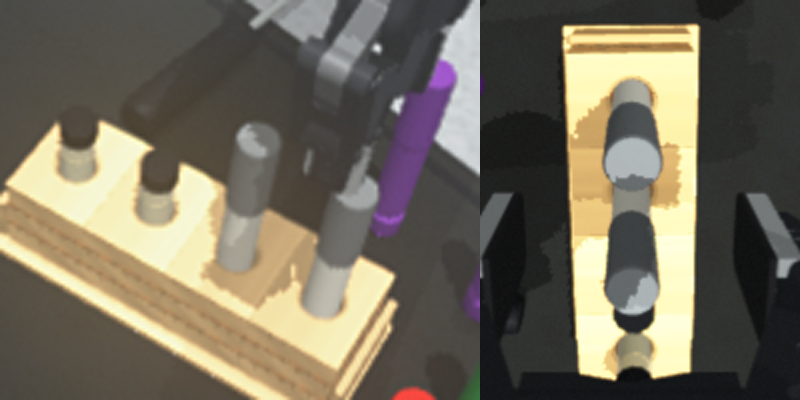

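The used pen is parked upright at the same height as the new one. The new cap's top is at (316.5,220.5), between the fingers (centre about 315), and a 1.5 mm correction in y remains. I'll descend and grip it.

Request:
carry_out(rows="0 1.5 -10 0;0 0 -14 0;0 0 -14 0;0 0 -14 0;0 0 -12 0;0 0 -8 0;0 0 -3.5 0;0 0 0 0;0 0 0 0")

```text
t: 17.4
eef_pos: [0.5057, 0.1862, 0.1032]
tool_rot: [0.0, 0.621, 0.784, 0.0]
contact_force: [-0.8, 0.2, 0.3]
gripper_width: 0.646
grasp_force: 0.0
```

Request:
carry_out(rows="0 0 0 0;0 0 0 0;0 0 0 0;0 0 0 0;0 0 0 0;0 0 0 0;0 0 0 0;0 0 0 0", claw=10, force=80)

```text
t: 18.4
eef_pos: [0.5057, 0.1862, 0.1032]
tool_rot: [0.0, 0.621, 0.784, 0.0]
contact_force: [-0.1, -0.3, 6.0]
gripper_width: 0.203
grasp_force: 77.9
```

Request:
carry_out(rows="0 0 3 0;0 0 6 0;0 0 10 0;0 0 15 0;0 0 20 0;0 0 25 0;0 0 30 0;0 0 30 0;0 0 10 0;0 0 0 0")

```text
t: 19.65
eef_pos: [0.5055, 0.1862, 0.2523]
tool_rot: [0.0, 0.621, 0.784, 0.001]
contact_force: [0.3, 0.4, -0.8]
gripper_width: 0.206
grasp_force: 78.0
```

Request:
carry_out(rows="6 -30 0 0;7 -48 0 0;7 -52 0 0;7 -52 0 0;7 -52 0 0;7 -52 0 0;7 -50 0 0;7 -40 0 0;4 -26 0 0;2.5 -10 0 0")

```text
t: 20.9
eef_pos: [0.5658, -0.2276, 0.2503]
tool_rot: [-0.001, 0.622, 0.783, -0.001]
contact_force: [-0.0, 0.5, -0.9]
gripper_width: 0.205
grasp_force: 78.0
```

Request:
carry_out(rows="0 0 -20 0;0 0 -20 0;0 0 -20 0;0 0 -15 0;0 0 -6 0;0 0 0 0;0 0 0 0;0 0 0 0;0 0 0 0")

```text
t: 22.02
eef_pos: [0.5671, -0.226, 0.1712]
tool_rot: [0.0, 0.621, 0.784, 0.0]
contact_force: [-0.4, -0.3, -0.4]
gripper_width: 0.203
grasp_force: 78.0
```

```bash
python3 - <<'E'
from h import *
np.set_printoptions(precision=4,suppress=True)
o=get_obs();print(o["t"],o["eef_pos"],o["contact_force"],o["gripper_width"],o["grasp_force"])
s=cam("scene");w=cam("wrist")
p=o["eef_pos"]; ft=p[2]-.0892
for n,c in(("w",w),("s",s)): print(n,"foot,mouth pred",proj(c,[[p[0],p[1],ft],[.567,-.2245,.052]]).round(1).tolist())
a=cv2.resize(s["img"][75:175,170:270],(400,400),interpolation=2)
b=cv2.resize(w["img"][110:310,220:420],(400,400),interpolation=2)
cv2.imwrite("pics/p6.png",np.hstack([a,b]))
E
```

```text
22.025 [ 0.5671 -0.226   0.1712] [-0.439  -0.3185 -0.4138] 0.20345267758544697 78.00589084625244
w foot,mouth pred [[313.4, 203.2], [313.7, 192.9]]
s foot,mouth pred [[219.4, 120.3], [222.8, 132.6]]
```

View pics/p6.png

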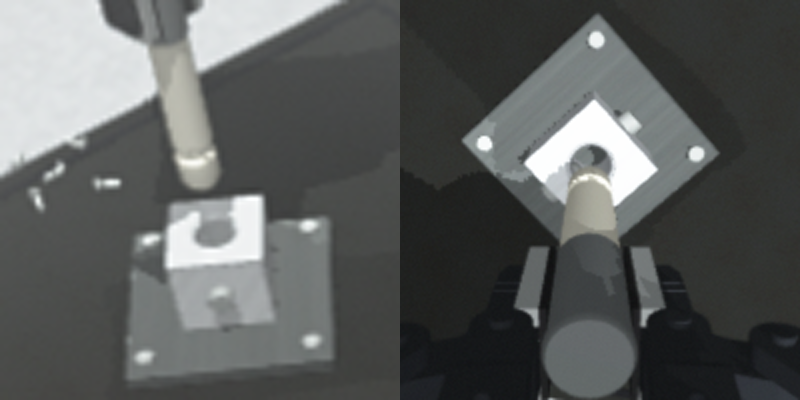

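The holder is empty and the pen foot hangs over its hole (foot near (316,197), hole at (318,188) in the wrist view). I'll compare this numerically with the extraction picture, where the pen was exactly coaxial.

```bash
python3 - <<'E'
from h import *
g=lambda x:cv2.cvtColor(x,cv2.COLOR_BGR2GRAY)
old=cv2.imread("pics/p3.png"); w=cam("wrist")["img"]; s=cam("scene")["img"]
ow=old[:300,400:800]; nw=w[100:400,120:520]
def m(o,n,x0,x1,y0,y1,k=1,e=8):
    up=4
    T=cv2.resize(g(n[y0:y1,x0:x1]),None,fx=up,fy=up,interpolation=2)
    I=cv2.resize(g(o[y0-e:y1+e,x0-e:x1+e]),None,fx=up,fy=up,interpolation=2)
    r=cv2.matchTemplate(I,T,cv2.TM_CCOEFF_NORMED);_,v,_,l=cv2.minMaxLoc(r)
    return "new-old shift",e-l[0]/up,e-l[1]/up,round(v,3)
print("wrist foot/groove",m(ow,nw,183,210,92,112))
print("wrist barrel",m(ow,nw,183,210,95,130))
print("wrist cap top",m(ow,nw,165,225,165,212))
print("wrist plate",m(ow,nw,125,265,15,80))
os_=old[:300,:400]; ns=cv2.resize(s[30:180,130:330],(400,300),interpolation=2)
print("scene foot(2x)",m(os_,ns,160,200,155,190)); print("scene plate(2x)",m(os_,ns,140,250,210,285))
np.save("pics/w6.npy",w)
E
```

```text
wrist foot/groove ('new-old shift', -0.5, 0.0, 0.972)
wrist barrel ('new-old shift', -0.5, 0.0, 0.97)
wrist cap top ('new-old shift', 0.0, -0.25, 0.987)
wrist plate ('new-old shift', -0.75, -0.5, 0.999)
scene foot(2x) ('new-old shift', -0.5, 0.0, 0.993)
scene plate(2x) ('new-old shift', 0.0, 0.0, 1.0)
```

The new pen sits in the gripper as the old one did, to within 0.5 mm, so it is coaxial with the holder. I'll insert it.

Request:
carry_out(rows="0 0 -8 0;0 0 -10 0;0 0 -8 0;0 0 -6 0;0 0 -5 0;0 0 -4 0;0 0 -3 0;0 0 0 0")

```text
t: 23.22
eef_pos: [0.5668, -0.2259, 0.1267]
tool_rot: [-0.0, 0.621, 0.784, -0.0]
contact_force: [0.1, 0.5, -1.0]
gripper_width: 0.205
grasp_force: 78.0
```

Request:
carry_out(rows="0 0 -4 0;0 0 -4 0;0 0 -4 0;0 0 -4 0;0 0 -4 0;0 0 -3 0;0 0 -3 0;0 0 0 0")

```text
t: 24.22
eef_pos: [0.5666, -0.2254, 0.1001]
tool_rot: [-0.001, 0.621, 0.784, -0.0]
contact_force: [1.1, 0.6, -2.7]
gripper_width: 0.205
grasp_force: 78.8
```

Request:
carry_out(rows="0 0 0 0;0 0 0 0;0 0 0 0")

```text
t: 24.6
eef_pos: [0.5666, -0.2255, 0.1005]
tool_rot: [-0.0, 0.621, 0.784, 0.0]
contact_force: [1.6, 0.7, -4.5]
gripper_width: 0.208
grasp_force: 78.6
```

Request:
carry_out(rows="0 0 -1 0;0 0 -1 0;0 0 0 0;0 0 0 0")

```text
t: 25.1
eef_pos: [0.5673, -0.2262, 0.0993]
tool_rot: [0.001, 0.621, 0.784, 0.0]
contact_force: [1.1, 1.2, 2.5]
gripper_width: 0.205
grasp_force: 79.1
```

Request:
carry_out(rows="0 0 -0.7 0;0 0 -0.5 0;0 0 0 0;0 0 0 0")

```text
t: 25.6
eef_pos: [0.5675, -0.2265, 0.0992]
tool_rot: [0.001, 0.621, 0.784, 0.0]
contact_force: [-2.9, 2.8, 12.0]
gripper_width: 0.203
grasp_force: 80.4
```

It clicked: the pen was drawn in (-4.5 N), then hit the floor (+12 N) at exactly the expected height of 0.0992. I'll release and withdraw.

Request:
carry_out(rows="0 0 0.5 0;0 0 0 0;0 0 0 0;0 0 0 0;0 0 0 0;0 0 8 0;0 0 20 0;0 0 30 0;0 0 35 0;0 0 35 0", claw=60)

```text
t: 26.85
eef_pos: [0.5669, -0.2262, 0.2288]
tool_rot: [0.001, 0.621, 0.784, 0.0]
contact_force: [0.6, -0.3, 0.7]
gripper_width: 0.703
grasp_force: 0.0
```

Request:
carry_out(rows="0 20 20 0;0 50 0 0;0 50 0 0;0 20 0 0;0 0 0 0;0 0 0 0;0 0 0 0")

```text
t: 27.72
eef_pos: [0.5668, -0.0878, 0.2465]
tool_rot: [0.0, 0.622, 0.783, -0.0]
contact_force: [-0.8, 0.3, 1.0]
gripper_width: 0.702
grasp_force: 0.0
```

```bash
python3 - <<'E'
from h import *
np.set_printoptions(precision=4,suppress=True)
o=get_obs();print(o["t"],o["eef_pos"],o["contact_force"],o["gripper_width"])
s=cam("scene")["img"];i0=cv2.imread("pics/scene0.png")
for n,(x0,x1,y0,y1) in(("cap in holder",(207,225,90,118)),("plate",(200,255,130,170))):
    T=cv2.resize(i0[y0:y1,x0:x1],None,fx=4,fy=4,interpolation=2);I=cv2.resize(s[y0-8:y1+8,x0-8:x1+8],None,fx=4,fy=4,interpolation=2)
    _,v,_,l=cv2.minMaxLoc(cv2.matchTemplate(I,T,cv2.TM_CCOEFF_NORMED));print(n,"shift",l[0]/4-8,l[1]/4-8,round(v,3))
cv2.imwrite("pics/end.png",s)
E
```

```text
27.725 [ 0.5668 -0.0878  0.2465] [-0.77    0.3321  1.0192] 0.7020901037766516
cap in holder shift -0.5 0.25 0.998
plate shift 0.0 0.0 0.976
```

View pics/end.png

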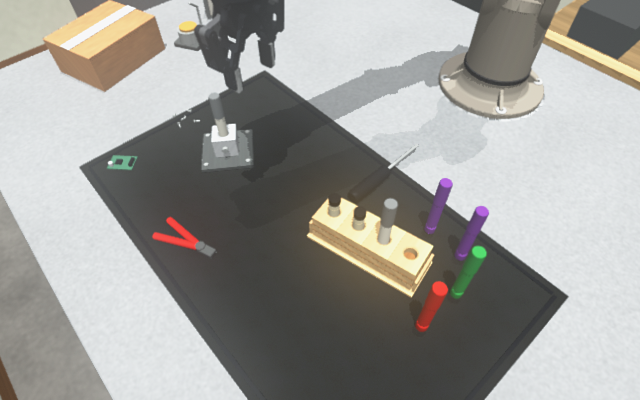

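The final scene shows the new pen in the holder (217,97), within half a pixel of where the old one stood. The used pen stands in the formerly empty hole (388,220), the end hole (411,255) is now empty, and everything else is untouched.

```bash
python3 -c "
from station import *
print(hand_in())"
```

```text
the job is handed in; nothing more can be done
None
```

The used pen is parked upright on the floor of the rack's formerly empty hole, the new pen is clicked fully home on the holder's floor, and the job was handed in at about 28 s of the 69 s allowed; no verdict came back.

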